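Run a thread ring gauge down a stud and tally its turns

TASK

Crank the green-banded ring gauge clockwise (seen from above) by its black knob, down the brass stud, until you feel the resistance clearly rise at the end of the thread; hold it there for a moment, without forcing it, and leave it there. Count its turns from where it started, then slide the orange tally block to the mark with that many dots (nearest whole turn: one, two or three), let go, and leave the other things on the bench alone.

Things in the scene. Friction and masses are not known exactly. Their poses are not given: they have to be found in the camera images.
- holder: grey square stud holder, 110 x 110 mm, fixed to the bench; origin under its centre, z up; the vertical brass stud stands on its axis, its top 78 mm above the bench
- gauge_center (a point): centre (on the stud's axis, half-way up) of the steel ring gauge, 70 mm across, 18 mm high, with a green band. Already started on the stud (right-hand thread), it goes down 2 mm per clockwise turn; 0.7 to 2.8 turns remain. Where the thread ends must be felt: its angle is random. x points from the axis to the knob
- knob_grip (a point): black upright crank knob, 18 mm across, spinning freely on its own axis, 55 mm from the stud's axis. The point is on the knob's axis, 15 mm below its top and 26 mm above the ring's top: grip here from above and lead it round the stud, going down with the thread; the wrist need not turn. Running free takes about 1 N along its path
- stud_mark (a point): centre of the brass stud's top; x turns with the stud. At the end of the thread the stud yields like a spring (2.5 N m/rad: 0.8 N at the knob per mm of its path) and springs back when let go. 3 N at the knob must be reached and held for a moment, 5 to 9 N is right, over 14 N overstrains it
- collet_mark (a point): on the stud's axis at the top of the collet that holds the stud; x is parallel to the stud's x when the stud is not twisted
- tally (a joint): position of the orange tally block along its track, m: 0 at the end without dots, 0.12 at the other. The marks with one, two and three black dots lie at 0.030, 0.060 and 0.090. It slides with about 1.5 N friction and stays where it is left
- tally_top (a point): centre of the top of the orange tally block: 28 mm across the track, 20 mm along it, 40 mm high, top 54 mm above the bench; the aluminium track under it is 40 mm wide, 14 mm high. y points along the track towards growing joint value. Grip it from above by its 20 mm, best 10 mm below the top. The dotted white scale is on the +x side
- nogo_gauge: bystander: loose plain steel ring with a red band, 64 mm across, 14 mm high, lying flat; origin under its centre
- spare_bolt: bystander: loose brass bolt standing on its six-sided head, 36 mm across, 49 mm high; origin under its centre
- wipe_box: bystander: white cardboard box 90 x 130 x 45 mm; origin under its centre
- dust_brush: bystander: brush lying on the bench; origin under its middle
- static_gun: bystander: blue pistol-shaped static remover lying on its side, about 200 x 130 x 42 mm; origin under its barrel
- blue_tray: bystander: blue open tray 150 x 210 x 35 mm (a small white bowl lies in it); origin under its centre
- ref_weight: bystander: steel knobbed weight, 32 mm across, 48 mm high; origin under its centre
Things that resemble listed ones, but are neither listed nor needed, are in the scene too. Several things have the shape of the holder; the one meant has the colours described above.

How it is judged:
On the way, in this order (a step that is already met when the one before it is completed fails the run):
1. the gauge is at the end of its thread and is held against clearly risen resistance (stud yielding more than 0.06 rad, about 3 N at the knob) (z of gauge_center in the frame of holder below 0.0545 m and angle between the x axis of stud_mark and the x axis of collet_mark, either way round above 0.06 rad), for 0.2 s.
2. the tally block stands at the mark for the counted turns (((distance of gauge_center from where it was at the start of the episode below 0.0033 m and value of joint tally between 0.021 and 0.039 m) or (distance of gauge_center from where it was at the start of the episode between 0.0027 and 0.0053 m and value of joint tally between 0.051 and 0.069 m) or (distance of gauge_center from where it was at the start of the episode above 0.0047 m and value of joint tally between 0.081 and 0.099 m))), for 0.2 s.
At the end, for the whole second after the job is handed in: gauge still run home (backed off by at most a quarter turn), stud unloaded (twist under 0.06 rad), tally block at rest within 9 mm of the mark whose dots equal the turns made, to the nearest whole turn (within 0.15 turn of a half, either neighbour counts) (z of gauge_center in the frame of holder below 0.0545 m and angle between the x axis of stud_mark and the x axis of collet_mark, either way round below 0.06 rad and ((distance of gauge_center from where it was at the start of the episode below 0.0033 m and value of joint tally between 0.021 and 0.039 m) or (distance of gauge_center from where it was at the start of the episode between 0.0027 and 0.0053 m and value of joint tally between 0.051 and 0.069 m) or (distance of gauge_center from where it was at the start of the episode above 0.0047 m and value of joint tally between 0.081 and 0.099 m)) and velocity of joint tally between -0.01 and 0.01 m/s); the robot touches nothing.
It fails at once if the stud is overstrained (twisted more than 0.32 rad, about 14 N at the knob) (angle between the x axis of stud_mark and the x axis of collet_mark, either way round above 0.32 rad).
It fails at once if another thing on the bench is pushed more than 30 mm (distance of any of nogo_gauge, spare_bolt, wipe_box, dust_brush, static_gun, blue_tray, ref_weight from where it was at the start of the episode above 0.03 m).
It also fails if it takes over 72 s, if anything falls off the work surface, if the arm or the gripper's body presses on something with over 40 N, if the wrist force passes 120 N, or if a joint passes its speed limit or range.

ROBOT

A 6-joint arm with a two-finger parallel gripper is mounted at the origin on the work surface. World frame = base frame: x ahead of the robot, y to its left, z up, the work surface at z = 0. Lengths are in m, angles in rad, forces in N, time in s.
With the tool pointing down it reaches from about 0.425 to 0.95 m from the base axis. Payload 3.5 kg.
Tool frame: the origin (TCP) lies at the very end of the fingers, on their centre line; the grasp point (between the pads) lies 19 mm behind it; z points along the fingers, y is the direction in which the jaws open and shut (so a half turn about z gives the same grasp; the last joint's range is limited). The gripper opens to 85 mm and grips with 20 to 120 N. Pads are 22 mm wide; open, the fingers measure 114 mm over their backs; the gripper's body (76 mm by 85 mm) begins 54 mm behind the grasp point. The pads swing forward as they close: fully open they stand 13 mm farther back than shut.
Start: joints at [1.042, 0.286, 1.577, -0, 1.279, -0.15], TCP at [0.25, 0.627, 0.201] pointing down, gripper open.
Joint ranges: [-2.77, 2.77], [-0.9, 2.22], [0.21, 2.48], [-1.53, 4.67], [0.24, 2.81], [-2.84, 2.84]. Speed limits (rad/s): [2.79, 2.79, 3.14, 3.14, 3.14, 3.14].

INTERFACE

Orientations are given as a unit quaternion [x, y, z, w].
In Python, from plant import ctrl, eyes, ticket gives the robot as it stands.
- The arm moves only by the tool send_rows, never from a script. Its arguments are lists of equal length, an entry for each row: "translation": the shift along the tool's x, y, z in units of 30 mm (1.0 is 30 mm), a list of three; "rotation": the turn, a rotation vector about the tool's x, y, z in units of 5 degrees (1.0 is 5 degrees), a list of three; "grip": the finger opening in mm, from 0 to 85.4. A call has 1 to 5 rows; each row shifts and turns the commanded pose from where the row before left it, along the tool's axes as they then stand; what a row does not reach is not made up. A row lasts 1/8 s, in which the tool goes at most 62.5 mm and 10.7 degrees, less where a joint would pass 70% of its speed; a pose out of reach is approached as far as the arm can. A call is refused whole if a number of a shift passes 1 or a number of a turn 1, either way. A call with a gripper value outside its range is refused whole. The fingers move at their own pace and stop on an object; "squeeze" is the grip in N (left out, the last holds). Time passes only in rows, so rows that do not move let the fingers close. It gives the time, the measured TCP pose, the force and the opening at its end, in the units of the state.
- ctrl.get_state(): the state, without advancing time (a new reading comes with each control period).
- eyes.read_camera(name): name is "scene" or "top" or "wrist"; returns a dict with "image" (420x560x3 uint8, blue, green, red), "mtx" (3x3 intrinsics, pixels), "xyz" and "orientation" of the camera in the world; the wrist camera has in their place "hand_eye" (4x4, takes a point from camera to tool coordinates, whose origin is the TCP and whose axes are the flange's). Camera axes: x right, y down, z forward; pixel columns grow to the right and rows downward; lengths in m; the calibration is good to about 2 mm. The wrist camera is an equidistant fisheye: a pixel r from the principal point sees the ray r / f radians off the axis. A picture is of the moment at which its call begins: read the wrist's pose just before it. There is no depth.
- ticket.sign_off(): hands the job in, once; it reports no verdict.
The state is a dict: "time": time; "qpos": joint angles; "dq": joint speeds; "joint_efforts": joint torques, N m; "eef_pos": TCP position; "tcp_rot": TCP orientation; "contact_force": force on the tool from outside, world axes, zero at the start; "wrist_torque": the same for the moment, N m; "opening": opening from 0.0 (shut) to 1.0 (fully open).
Only numpy, scipy, OpenCV 4.12 (cv2) and the standard library are available. Lean on these libraries where they do the work, as an engineer would, in place of code of your own. Each camera call takes 0.05 s, during which the arm holds its last target. There are 200 camera calls.

## Working session

There is one attempt and no reset: what is moved stays moved. The work goes in short steps, Python scripts to look and compute and a tool call to move; the robot and the scene stay as the last step left them, time stands still between calls to the robot, and variables do not carry over. Pictures are saved under pics/ and viewed, about 8 in all and at most 12, crops included, and the job is handed in when it is done.

Besides the shell and the picture viewer there is one more tool, called as name(argument=value, ...) on one line, values as JSON. send_rows: Moves the arm, as the interface text tells. Its arguments: {"type":"object","properties":{"translation":{"type":"array"},"rotation":{"type":"array"},"grip":{"type":"array"},"squeeze":{"type":"number"}},"required":["translation","rotation","grip"]}

```bash
mkdir -p pics; cat > h.py <<'E'
import numpy as np,cv2
from scipy.spatial.transform import Rotation as R
from plant import ctrl,eyes,ticket
def save(n,f): 
    c=eyes.read_camera(n); cv2.imwrite(f,c["image"]); np.savez(f[:-4]+'.npz',**c); return c
def ray(c,uv):
    d=cv2.undistortPoints(np.array([[uv]],float),np.array(c["mtx"]),None)[0,0]
    d=R.from_quat(c["orientation"]).apply([d[0],d[1],1.]); return np.array(c["xyz"]),d
def onz(c,uv,z):
    o,d=ray(c,uv); return o+d*(z-o[2])/d[2]
E
python3 - <<'E'
from h import *
a=save("top","pics/top.png");b=save("scene","pics/scene.png")
for c in(a,b):print(c["mtx"],c["xyz"],c["orientation"])
print(ctrl.get_state())
E
```

```text
[[434.46114505   0.         285.72069497]
 [  0.         434.46114505 209.62708193]
 [  0.           0.           1.        ]] [0.41806472 0.02542651 1.18386737] [ 0.70529404 -0.70491759  0.05843331 -0.04729754]
[[496.22939492   0.         276.18051498]
 [  0.         496.22939492 205.15067338]
 [  0.           0.           1.        ]] [ 1.4468102  -0.69136199  0.93362358] [ 0.8072821   0.39192717 -0.18788439 -0.39923447]
{'time': 0.1, 'qpos': array([ 1.04199637e+00,  2.87118633e-01,  1.57803890e+00,  1.16231854e-05,
        1.27858170e+00, -1.49997204e-01]), 'dq': array([-0.0018588 , -0.00215925, -0.00161761, -0.00042201, -0.00081416,
        0.00145469]), 'joint_efforts': array([ 1.44046226e-03, -4.07292795e+01, -2.93700206e+01, -1.41466853e-04,
        3.37169608e-03, -3.30219052e-05]), 'eef_pos': array([0.24925348, 0.62658741, 0.19965336]), 'tcp_rot': array([ 1.88272554e-01,  9.82116232e-01, -1.01021099e-03, -3.62565439e-04]), 'contact_force': array([-0.10797457, -0.39533813,  0.2648218 ]), 'wrist_torque': array([ 0.01157767,  0.05966028, -0.01018317]), 'opening': 0.9977957665973852}
```

View pics/top.png

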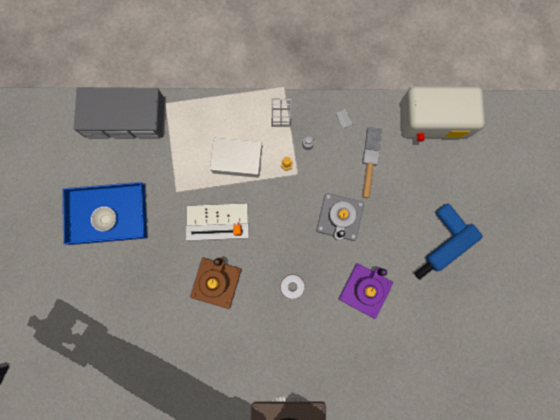

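View pics/scene.png

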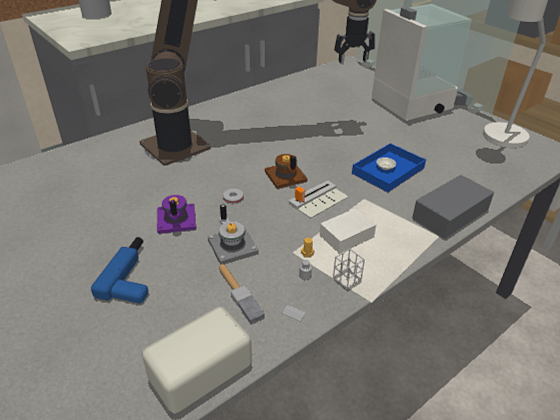

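Three holder-shaped things appear in the top picture: brown (215,283), purple (367,290) and grey (341,216). Only the grey one has a steel ring on a grey base, so it fits the description. The orange tally is at (238,230). I'll confirm with an enlarged crop.

```bash
python3 - <<'E'
from h import *
a=dict(np.load("pics/top.npz"));b=dict(np.load("pics/scene.npz"))
def cr(c,x,y,w,h,s):return cv2.resize(c["image"][y:y+h,x:x+w],None,fx=s,fy=s,interpolation=cv2.INTER_CUBIC)
# top gauge 310..370,185..245 ; scene 200..260,195..265; tally top 180..255,197..245 ; scene tally
o=np.zeros((600,800,3),np.uint8)
for im,(x,y) in((cr(a,310,187,60,60,6),(0,0)),(cr(b,200,198,66,60,6),(0,400)),(cr(a,182,198,72,46,5),(300,0)),(cr(b,280,170,72,50,4),(300,410))):
    im=im[:600-x,:800-y];o[x:x+im.shape[0],y:y+im.shape[1]]=im
cv2.imwrite("pics/crop.png",o)
for n,uv,z in(("stud",(343.5,214),.078),("knob",(340,234),.1),("tally",(238,230),.054),("brownknob",(218,262),.1),("nogo",(292,287),.014),("purple",(382,272),.1)):print(n,onz(a,uv,z).round(4))
E
```

```text
stud [ 0.5737 -0.1409  0.078 ]
knob [ 0.52   -0.1278  0.1   ]
tally [0.5345 0.132  0.054 ]
brownknob [0.4503 0.1758 0.1   ]
nogo [ 0.3869 -0.0096  0.014 ]
purple [ 0.4256 -0.2303  0.1   ]
```

View pics/crop.png

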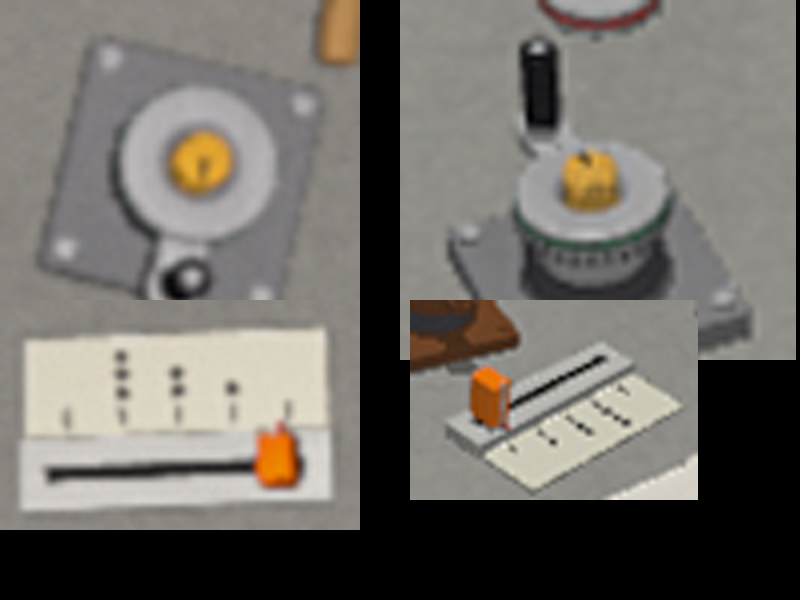

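The crop confirms it: the grey holder has a steel gauge with a green band, with its knob at top (341,233). The tally stands at the dotless end, and its dots run 1, 2, 3 leftwards in the image (+y). Now I'll measure both precisely.

```bash
python3 - <<'E'
from h import *
a=dict(np.load("pics/top.npz"));b=dict(np.load("pics/scene.npz"))
def tri(u,v):
    (o1,d1),(o2,d2)=ray(a,u),ray(b,v); t=np.linalg.lstsq(np.c_[d1,-d2],o2-o1,rcond=None)[0]
    p,q=o1+d1*t[0],o2+d2*t[1]; return ((p+q)/2).round(4),(np.linalg.norm(p-q)*1e3).round(2)
def cen(c,lo,hi,box):
    x,y,w,h=box;m=cv2.inRange(cv2.cvtColor(c["image"],cv2.COLOR_BGR2HSV),lo,hi)[y:y+h,x:x+w]
    yy,xx=np.nonzero(m);return (xx.mean()+x,yy.mean()+y),len(xx),(xx.min()+x,xx.max()+x,yy.min()+y,yy.max()+y)
s=cen(a,(12,120,90),(35,255,255),(330,200,30,28));print("stud",s,onz(a,s[0],.078))
print("stud tri",tri(s[0],(231.5,224.5)),"knob",tri((341.2,232.8),(223,205.5)), onz(a,(341.2,232.8),.106))
t=cen(a,(3,150,150),(14,255,255),(225,215,25,30));print("tally",t,onz(a,t[0],.045))
tk=[onz(a,(x/5+182,y/5+198-60),.014) for x,y in((68,418),(123,415),(178,412),(233,411),(288,408))]
print(np.round(tk,4)); d=tk[0]-tk[-1];print(np.linalg.norm(d),np.degrees(np.arctan2(d[1],d[0])))
g=a["image"][187:240,310:370]
c=cv2.HoughCircles(cv2.resize(cv2.cvtColor(g,6),None,fx=8,fy=8,interpolation=2),3,1,100,param1=80,param2=25,minRadius=85,maxRadius=120)
if c is not None:
  for q in c[0][:2]:print("ring",q/8,onz(a,(q[0]/8+310,q[1]/8+187),.066))
c=eyes.read_camera("wrist");print(c["mtx"],c["hand_eye"])
E
```

```text
stud ((np.float64(342.9367088607595), np.float64(213.67088607594937)), 79, (np.int64(338), np.int64(348), np.int64(209), np.int64(218))) [ 0.57456145 -0.13950896  0.078     ]
stud tri (array([ 0.5745, -0.1404,  0.0758]), np.float64(1.25)) knob (array([ 0.5222, -0.1309,  0.104 ]), np.float64(1.45)) [ 0.52240507 -0.13001185  0.106     ]
tally ((np.float64(236.97142857142856), np.float64(229.1142857142857)), 35, (np.int64(233), np.int64(240), np.int64(224), np.int64(234))) [0.53779021 0.13558606 0.045     ]
[[0.5613 0.2506 0.014 ]
 [0.563  0.221  0.014 ]
 [0.5647 0.1913 0.014 ]
 [0.5653 0.1616 0.014 ]
 [0.567  0.1319 0.014 ]]
0.11881019400885873 92.7064995339737
[[325.1922621    0.         278.59893356]
 [  0.         325.1922621  211.41805894]
 [  0.           0.           1.        ]] [[ 4.55482734e-05 -9.59108636e-01 -2.83038200e-01  7.19850242e-02]
 [ 9.99999773e-01 -1.46531442e-04  6.57465438e-04 -3.59356910e-04]
 [-6.72054775e-04 -2.83038166e-01  9.59108411e-01 -1.74212294e-01]
 [ 0.00000000e+00  0.00000000e+00  0.00000000e+00  1.00000000e+00]]
```

send_rows(translation=[[-0.97,-1,0],[-0.97,-1,0],[-0.97,-1,0],[-0.97,-1,0],[-0.97,-1,0]], rotation=[[0,0,0],[0,0,0],[0,0,0],[0,0,0],[0,0,0]], grip=[0,0,0,0,0], squeeze=30)

```text
time: 0.78
eef_pos: [0.3295, 0.4326, 0.2006]
tcp_rot: [0.188, 0.982, -0.0, -0.0]
contact_force: [-0.1, 0.3, 0.1]
opening: 0.002
```

send_rows(translation=[[-0.97,-1,0],[-0.97,-1,0],[-0.97,-1,0],[-0.97,-1,0],[-0.97,-1,0]], rotation=[[0,0,0],[0,0,0],[0,0,0],[0,0,0],[0,0,0]], grip=[0,0,0,0,0])

```text
time: 1.4
eef_pos: [0.4092, 0.2395, 0.2007]
tcp_rot: [0.188, 0.982, -0.0, -0.0]
contact_force: [-0.8, 0.5, -0.2]
opening: -0.0
```

send_rows(translation=[[-0.97,-1,0],[-0.97,-1,0],[-0.97,-1,0],[-0.97,-1,0],[-0.97,-1,0]], rotation=[[0,0,0],[0,0,0],[0,0,0],[0,0,0],[0,0,0]], grip=[0,0,0,0,0])

```text
time: 2.02
eef_pos: [0.4889, 0.0463, 0.2007]
tcp_rot: [0.188, 0.982, 0.0, -0.0]
contact_force: [0.6, -0.2, 1.3]
opening: 0.0
```

send_rows(translation=[[-0.98,-0.94,0],[-0.98,-0.94,0],[-0.98,-0.94,0],[-0.98,-0.94,0],[-0.98,-0.94,0]], rotation=[[0,0,0],[0,0,0],[0,0,0],[0,0,0],[0,0,0]], grip=[0,0,0,0,0])

```text
time: 2.65
eef_pos: [0.5734, -0.1389, 0.2005]
tcp_rot: [0.188, 0.982, 0.0, -0.0]
contact_force: [0.3, 0.1, -0.0]
opening: -0.003
```

send_rows(translation=[[0,0,0],[0,0,0.3],[0,0,0.3],[0,0,0.3],[0,0,0]], rotation=[[0,0,-0.87],[0,0,-0.87],[0,0,-0.87],[0,0,-0.87],[0,0,-0.86]], grip=[0,0,0,0,0])

```text
time: 3.28
eef_pos: [0.5722, -0.1374, 0.1723]
tcp_rot: [-0.001, 1.0, 0.001, -0.001]
contact_force: [-0.9, 0.3, -0.2]
opening: -0.005
```

```bash
python3 - <<'E'
from h import *
s=ctrl.get_state();c=save("wrist","pics/w1.png")
print(s["eef_pos"],s["tcp_rot"],s["contact_force"]);np.savez("pics/w1s.npz",p=s["eef_pos"],q=s["tcp_rot"])
E
```

```text
[ 0.57223284 -0.13740052  0.17230766] [-1.17921503e-03  9.99998251e-01  5.65984916e-04 -1.33692892e-03] [-0.85620481  0.32677707 -0.21322732]
```

View pics/w1.png

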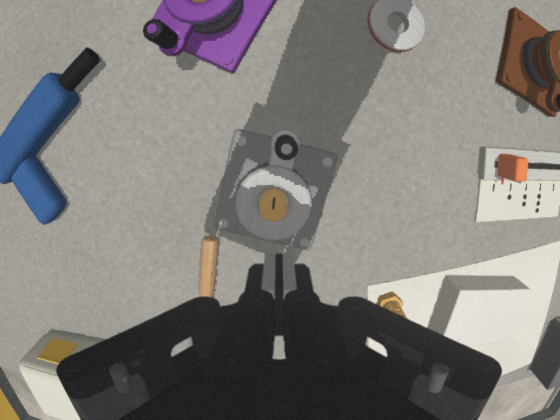

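The wrist view shows the stud top at (273,204), the knob top at (286,147) and the tally top at about (513,167).

```bash
cat >> h.py <<'E'
def wz(c,p,q,uv,z):
    K=np.array(c["mtx"]);x=(uv[0]-K[0,2])/K[0,0];y=(uv[1]-K[1,2])/K[1,1];r=np.hypot(x,y)
    d=np.array([x/r*np.sin(r),y/r*np.sin(r),np.cos(r)]);H=np.array(c["hand_eye"]);Q=R.from_quat(q)
    o=p+Q.apply(H[:3,3]);d=Q.apply(H[:3,:3]@d);return o+d*(z-o[2])/d[2]
E
python3 - <<'E'
from h import *
c=dict(np.load("pics/w1.npz"));s=np.load("pics/w1s.npz");p,q=s["p"],s["q"]
hs=cv2.cvtColor(c["image"],cv2.COLOR_BGR2HSV)
m=cv2.inRange(hs,(10,90,50),(35,255,255))[185:225,255:292];yy,xx=np.nonzero(m);u=((xx.min()+xx.max())/2+255,(yy.min()+yy.max())/2+185);print(u,xx.min(),xx.max(),yy.min(),yy.max(),"stud",wz(c,p,q,u,.078))
for z in(.105,.108):print("knob",wz(c,p,q,(286,147),z))
m=cv2.inRange(hs,(3,150,60),(14,255,255))[140:200,490:540];yy,xx=np.nonzero(m)
print(xx.min()+490,xx.max()+490,yy.min()+140,yy.max()+140)
for z in (.054,.03):print("tally",wz(c,p,q,(xx.mean()+490,yy.mean()+140),z))
cv2.imwrite("pics/w1c.png",cv2.resize(np.hstack([c["image"][125:225,225:325],c["image"][125:225,460:560]]),None,fx=4,fy=4,interpolation=2))
E
```

```text
(np.float64(272.5), np.float64(205.0)) 4 31 4 36 stud [ 0.57345658 -0.14266682  0.078     ]
knob [ 0.52150406 -0.13214256  0.105     ]
knob [ 0.52124407 -0.13221795  0.108     ]
514 527 158 180
tally [0.53604318 0.13313016 0.054     ]
tally [0.53895278 0.15537835 0.03      ]
```

View pics/w1c.png

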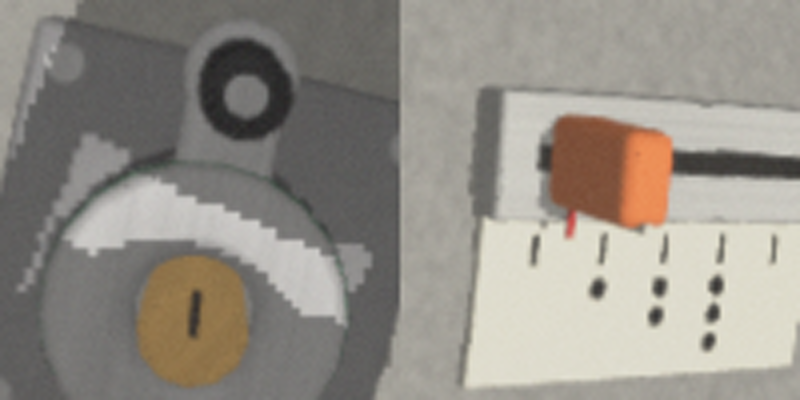

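send_rows(translation=[[0,0,1],[0,0,1],[0,0,0.5],[0,0,0.3],[0,0,0.2]], rotation=[[0,0,0],[0,0,0],[0,0,0],[0,0,0],[0,0,0]], grip=[0,0,0,0,0])

```text
time: 3.95
eef_pos: [0.5737, -0.138, 0.0843]
tcp_rot: [0.0, 1.0, -0.0, 0.001]
contact_force: [0.7, 0.3, -0.3]
opening: 0.006
```

send_rows(translation=[[0,0,0.1],[0,0,0.07],[0,0,0.05],[0,0,0.04],[0,0,0]], rotation=[[0,0,0],[0,0,0],[0,0,0],[0,0,0],[0,0,0]], grip=[0,0,0,0,0])

```text
time: 4.58
eef_pos: [0.5731, -0.1377, 0.0761]
tcp_rot: [0.0, 1.0, 0.0, -0.0]
contact_force: [-0.7, 0.0, 0.6]
opening: -0.003
```

send_rows(translation=[[0,0,0.06],[0,0,0.06],[0,0,0]], rotation=[[0,0,0],[0,0,0],[0,0,0]], grip=[0,0,0])

```text
time: 4.95
eef_pos: [0.573, -0.1376, 0.0722]
tcp_rot: [0.0, 1.0, 0.0, -0.0]
contact_force: [-0.3, 0.1, 0.7]
opening: 0.001
```

```bash
python3 - <<'E'
from h import *
s=ctrl.get_state();print(s["eef_pos"],s["contact_force"],s["joint_efforts"])
c=save("scene","pics/s2.png");d=save("wrist","pics/w2.png")
a=cv2.resize(c["image"][150:270,180:290],(550,600),interpolation=2)
cv2.imwrite("pics/s2c.png",np.hstack([a,cv2.resize(d["image"][140:320,240:315],(250,600))]))
E
```

```text
[ 0.57296468 -0.13764714  0.07222436] [-0.32202445  0.11180867  0.66872017] [-6.48666712e-03 -3.51786911e+01 -2.57296246e+01 -5.09977963e-04
 -5.36279229e-03 -5.34521121e-06]
```

View pics/s2c.png

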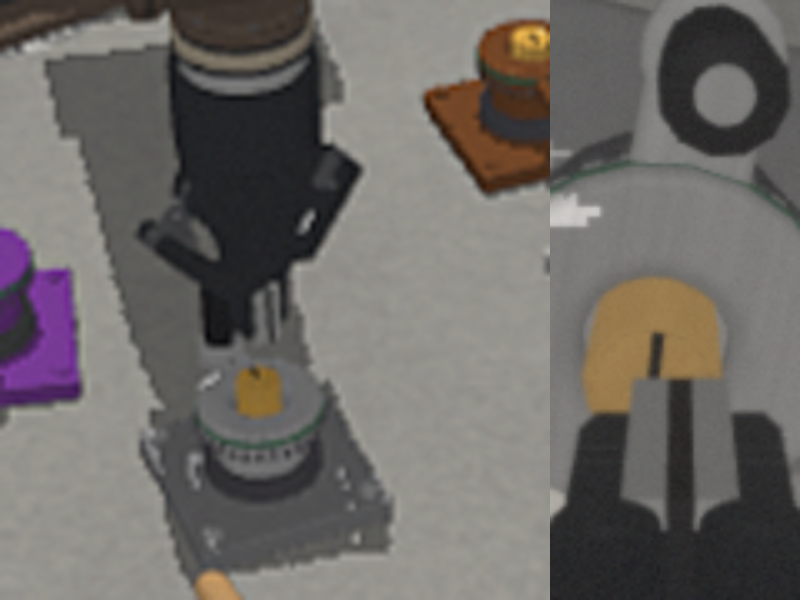

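```bash
python3 - <<'E'
from h import *
b=dict(np.load("pics/s2.npz"))
def proj(P):
    v=R.from_quat(b["orientation"]).inv().apply(np.array(P)-b["xyz"]);v=np.array(b["mtx"])@v;return (v[:2]/v[2]).round(1)
for z in(.072,.084,.096,.11):print(z,proj((.573,-.1376,z)))
print("studtop",proj((.574,-.141,.078)), "knobtop",proj((.5215,-.1315,.106)))
im=b["image"];print(cv2.cvtColor(im,6)[208:234,226:242])
E
```

```text
0.072 [232.3 224.9]
0.084 [232.1 221.5]
0.096 [231.9 218. ]
0.11 [231.7 213.9]
studtop [231.4 223.9] knobtop [222.9 204.9]
[[ 35  34  35  33  42  74  86  66  85 101  37  67 114 152 144 143]
 [ 36  34  33  32  63 110 104  62  85 103  45  67 115 153 146 143]
 [ 35  36  34  29  65 111 101  61  85 102  45  66 107 141 149 145]
 [ 35  34  34  28  55 100 102  65  80 103  41  60  88 110 151 146]
 [ 35  34  33  30  56  98 108  75  69 103  39  61  91 102 138 147]
 [ 33  35  33  30  58 100 107  75  71 103  50  68  91  83 106 148]
 [ 29  35  31  29  53  95 107  73  70 105  75  86  92  85 107 149]
 [ 31  35  29  30  44  84 110  81  65 108  90  91  92  86 107 149]
 [ 40  62  46  23  46  89 113  92  58 111  95  89  89  86 110 152]
 [ 53  92  80  46  66 101 112  94  59 104  90  90  88  84 109 152]
 [ 62 101 100  82  91 105 104  95  72  90  90  89  88  86 103 139]
 [ 93 112 103  89  92  95  91  89  90  91  90  90  90  90  85 109]
 [110 108 105  93  90  88  88  88  90  91  90  90  90  90  85 109]
 [ 99 107 108 105  93  94  93  93  93  98  96  91  88  87  85 100]
 [ 89 104 106 105 101 107 105 103 102 110 106  99  94  92  85  90]
 [102 103 104  98  78  97 107 100  94 103 105 105 107 105  93 109]
 [101 102 106  98  65  69 108 103 104 102 103 105 105 106 104 107]
 [101 104 109 107  96  79 106 103 103 103 102 106 104 106 105 103]
 [104 108 108 106 105 108 105 102 105 104 106 108 104 104 105 103]
 [105 109 108 107 104 107 106 103 108 109 105 109 106 104 105 105]
 [100 105 109 109 110 111 110 110 110 107 101 105 104 104 105 105]
 [ 95 102 110 110 111 111 108 111 110 106  98  98 101 104 105 104]
 [ 88  95 110 110 112 112 111 110 111 107  98  93 102 103 105 104]
 [ 88  93 111 111 112 114 113 111 110 108 100  97 105 103 104 105]
 [101 101 107 108 111 111 111 108 108 107 101 105 105 103 102 105]
 [102 102  96  96 106 107 105 101 102 102 102 104 104 104 105 109]]
```

send_rows(translation=[[0,0,0.06],[0,0,0.06],[0,0,0]], rotation=[[0,0,0],[0,0,0],[0,0,0]], grip=[0,0,0])

```text
time: 5.42
eef_pos: [0.573, -0.1377, 0.0686]
tcp_rot: [0.0, 1.0, 0.0, -0.0]
contact_force: [0.1, 0.0, 0.4]
opening: 0.002
```

send_rows(translation=[[0,0,0.06],[0,0,0.06],[0,0,0.06],[0,0,0.06],[0,0,0]], rotation=[[0,0,0],[0,0,0],[0,0,0],[0,0,0],[0,0,0]], grip=[0,0,0,0,0])

```text
time: 6.05
eef_pos: [0.573, -0.1376, 0.0615]
tcp_rot: [0.0, 1.0, 0.0, -0.0]
contact_force: [0.2, -0.4, -0.7]
opening: -0.0
```

```bash
python3 - <<'E'
from h import *
s=ctrl.get_state();print(s["eef_pos"],s["contact_force"])
c=save("scene","pics/s3.png");d=save("wrist","pics/w3.png")
a=cv2.resize(c["image"][195:265,200:265],(550,600),interpolation=2)
cv2.imwrite("pics/s3c.png",np.hstack([a,cv2.resize(d["image"][140:320,240:315],(250,600))]))
E
```

```text
[ 0.57300038 -0.13764565  0.06147299] [ 0.23293935 -0.3657772  -0.69910961]
```

View pics/s3c.png

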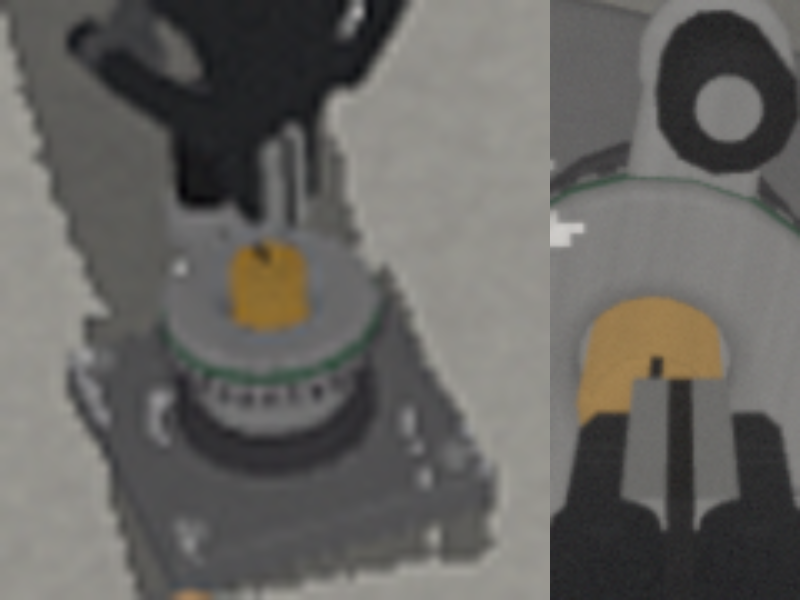

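send_rows(translation=[[0,0,0.08],[0,0,0.08],[0,0,0.06],[0,0,0.05],[0,0,0]], rotation=[[0,0,0],[0,0,0],[0,0,0],[0,0,0],[0,0,0]], grip=[0,0,0,0,0])

```text
time: 6.78
eef_pos: [0.573, -0.1377, 0.0534]
tcp_rot: [0.0, 1.0, 0.0, -0.0]
contact_force: [0.3, -0.1, -0.8]
opening: -0.001
```

send_rows(translation=[[0,0,0.05],[0,0,0.05],[0,0,0]], rotation=[[0,0,0],[0,0,0],[0,0,0]], grip=[0,0,0])

```text
time: 7.15
eef_pos: [0.5731, -0.1377, 0.0505]
tcp_rot: [0.0, 1.0, 0.0, -0.0]
contact_force: [-0.0, -0.5, 0.0]
opening: 0.002
```

send_rows(translation=[[0,0,0.05],[0,0,0.05],[0,0,0]], rotation=[[0,0,0],[0,0,0],[0,0,0]], grip=[0,0,0])

```text
time: 7.52
eef_pos: [0.5732, -0.1378, 0.0476]
tcp_rot: [0.0, 1.0, -0.0, 0.0]
contact_force: [0.7, -0.0, 0.3]
opening: -0.001
```

```bash
python3 - <<'E'
from h import *
s=ctrl.get_state();print(s["eef_pos"],s["contact_force"],s["tcp_rot"])
c=save("scene","pics/s4.png");d=save("wrist","pics/w4.png")
a=cv2.resize(c["image"][195:265,200:265],(550,600),interpolation=2)
cv2.imwrite("pics/s4c.png",np.hstack([a,cv2.resize(d["image"][140:320,240:315],(250,600))]))
E
```

```text
[ 0.57322381 -0.13778422  0.04763847] [ 0.68289512 -0.01214238  0.27452227] [ 2.11613920e-05  9.99999997e-01 -5.50424656e-05  4.87321147e-05]
```

View pics/s4c.png

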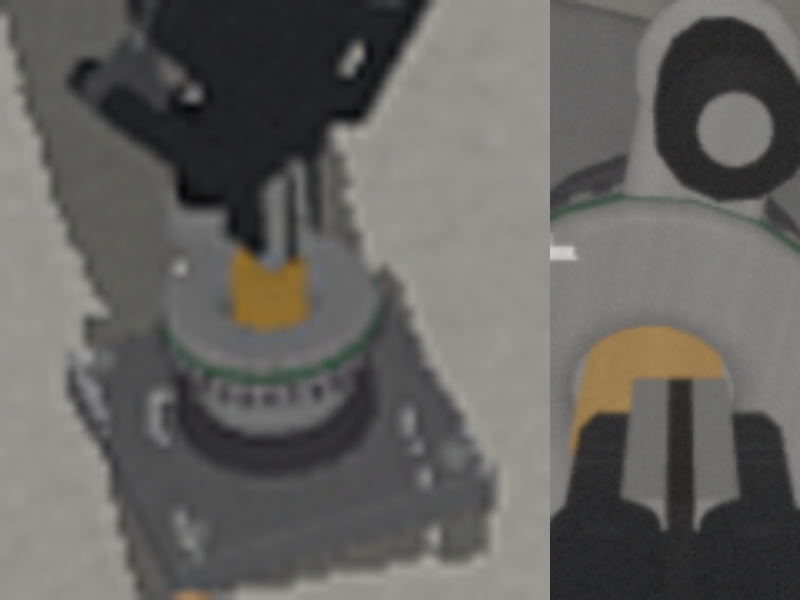

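send_rows(translation=[[0,0,0.04],[0,0,0.04],[0,0,0]], rotation=[[0,0,0],[0,0,0],[0,0,0]], grip=[0,0,0])

```text
time: 8.0
eef_pos: [0.5734, -0.1378, 0.0475]
tcp_rot: [-0.0, 1.0, 0.0, -0.0]
contact_force: [-4.6, 1.1, 10.9]
opening: 0.003
```

send_rows(translation=[[0,0,-0.2],[-1,0,0],[-0.05,0,0.1],[0,0,0.2],[0,0,0.06]], rotation=[[0,0,0],[0,0,0],[0,0,0],[0,0,0],[0,0,0]], grip=[0,0,0,0,0])

```text
time: 8.62
eef_pos: [0.6031, -0.1373, 0.039]
tcp_rot: [0.0, 1.0, 0.001, -0.001]
contact_force: [0.3, -0.3, -0.3]
opening: -0.001
```

send_rows(translation=[[0,0,0],[0,0,0]], rotation=[[0,0,0],[0,0,0]], grip=[0,0])

```text
time: 8.88
eef_pos: [0.6045, -0.1378, 0.0405]
tcp_rot: [0.0, 1.0, -0.0, 0.0]
contact_force: [-0.7, 1.0, 0.5]
opening: 0.0
```

send_rows(translation=[[0,0,0.05],[0,0,0.05],[0,0,0]], rotation=[[0,0,0],[0,0,0],[0,0,0]], grip=[0,0,0])

```text
time: 9.25
eef_pos: [0.6045, -0.1377, 0.0372]
tcp_rot: [0.0, 1.0, 0.0, -0.0]
contact_force: [0.7, -0.4, 0.1]
opening: 0.001
```

send_rows(translation=[[0,0,0.05],[0,0,0.03],[0,0,0]], rotation=[[0,0,0],[0,0,0],[0,0,0]], grip=[0,0,0])

```text
time: 9.62
eef_pos: [0.6047, -0.1378, 0.0352]
tcp_rot: [0.0, 1.0, -0.0, -0.0]
contact_force: [-0.9, 0.4, 0.4]
opening: -0.001
```

send_rows(translation=[[0,0,0.04],[0,0,0.03],[0,0,0]], rotation=[[0,0,0],[0,0,0],[0,0,0]], grip=[0,0,0])

```text
time: 10.0
eef_pos: [0.6051, -0.138, 0.0348]
tcp_rot: [-0.0, 1.0, -0.0, 0.0]
contact_force: [-2.9, 1.0, 8.6]
opening: -0.004
```

send_rows(translation=[[0,0,-1],[0,0,-1],[1,0.1,0],[1,0.12,0],[0.8,0,0]], rotation=[[0,0,0],[0,0,0],[0,0,0],[0,0,0],[0,0,0]], grip=[0,40,40,40,40])

```text
time: 10.62
eef_pos: [0.5194, -0.1307, 0.0926]
tcp_rot: [-0.0, 1.0, 0.0, -0.0]
contact_force: [-0.3, 1.1, 0.1]
opening: 0.463
```

send_rows(translation=[[0,0,0],[0,0,0]], rotation=[[0,0,0],[0,0,0]], grip=[40,40])

```text
time: 10.88
eef_pos: [0.5215, -0.1314, 0.0932]
tcp_rot: [0.0, 1.0, -0.0, 0.001]
contact_force: [0.3, 0.3, -0.6]
opening: 0.464
```

```bash
python3 - <<'E'
from h import *
s=ctrl.get_state();print(s["eef_pos"],s["contact_force"],s["opening"])
d=save("wrist","pics/w5.png")
cv2.imwrite("pics/w5c.png",cv2.resize(d["image"][130:330,180:380],(600,600)))
E
```

```text
[ 0.52150523 -0.13140379  0.09324612] [ 0.30564101  0.27229853 -0.62390455] 0.46388846502174275
```

View pics/w5c.png

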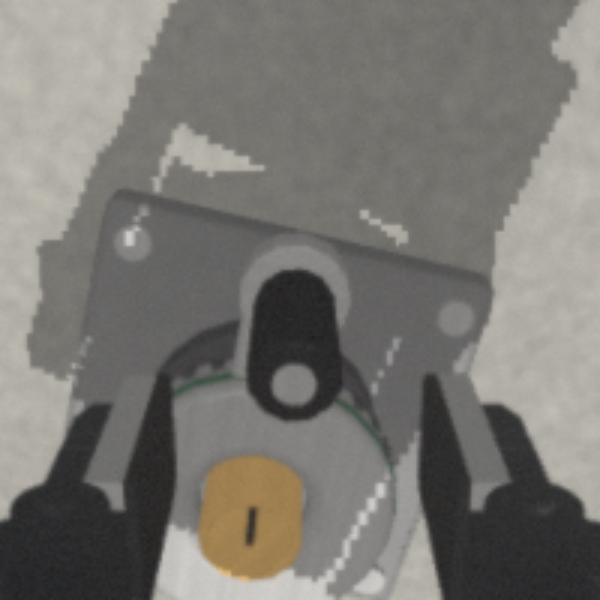

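The knob sits centred between the open fingers: crop (294,384) against a finger midpoint of about 298. I'll descend and grip.

send_rows(translation=[[0,0,0.6],[0,0,0.5],[0,0,0.3],[0,0,0.12],[0,0,0]], rotation=[[0,0,0],[0,0,0],[0,0,0],[0,0,0],[0,0,0]], grip=[40,40,40,40,15])

```text
time: 11.55
eef_pos: [0.5206, -0.1311, 0.047]
tcp_rot: [0.0, 1.0, 0.0, -0.0]
contact_force: [-0.3, 0.5, 1.2]
opening: 0.265
```

send_rows(translation=[[0,0,0],[0,0,0],[0,0,0]], rotation=[[0,0,0],[0,0,0],[0,0,0]], grip=[10,10,10], squeeze=30)

```text
time: 11.92
eef_pos: [0.5209, -0.1313, 0.0476]
tcp_rot: [0.0, 1.0, -0.0, 0.0]
contact_force: [-0.1, -0.2, -1.3]
opening: 0.2
```

```bash
cat > rows.py <<'E'
import sys,numpy as np
# usage: cx cy r th_start step n ; prints tool rows (0.01 units) w/ error feedback
cx,cy,r,t0,st,n=map(float,sys.argv[1:]);e=np.zeros(3);out=[]
P=lambda a:np.array([cx+r*np.cos(np.radians(a)),cy+r*np.sin(np.radians(a)),a/360*.002])
for i in range(int(n)):
    d=P(t0-st*(i+1))-P(t0-st*i);u=np.array([-d[0],d[1],-d[2]])/.03+e;w=u.round(2);e=u-w;out.append(w.tolist())
for i in range(0,len(out),5):print(t0-st*min(i+5,len(out)),(P(t0-st*min(i+5,len(out)))).round(4)[:2],out[i:i+5])
E
python3 rows.py .5748 -.141 .055 169.8 10 5; python3 rows.py .5748 -.141 .055 119.8 20 10
```

```text
119.80000000000001 [ 0.5475 -0.0933] [[-0.08, 0.31, 0.0], [-0.14, 0.29, 0.0], [-0.18, 0.26, 0.01], [-0.23, 0.22, -0.0], [-0.26, 0.19, -0.0]]
19.799999999999997 [ 0.6265 -0.1224] [[-0.6, 0.22, 0.0], [-0.64, -0.01, 0.01], [-0.59, -0.22, 0.0], [-0.49, -0.41, 0.0], [-0.32, -0.55, 0.01]]
-80.2 [ 0.5842 -0.1952] [[-0.1, -0.63, 0.0], [0.11, -0.62, 0.01], [0.32, -0.55, -0.0], [0.49, -0.41, 0.0], [0.6, -0.22, 0.01]]
```

send_rows(translation=[[-0.08,0.31,0],[-0.14,0.29,0],[-0.18,0.26,0.01],[-0.23,0.22,0],[-0.26,0.19,0]], rotation=[[0,0,0],[0,0,0],[0,0,0],[0,0,0],[0,0,0]], grip=[10,10,10,10,10])

```text
time: 12.55
eef_pos: [0.5484, -0.0936, 0.0472]
tcp_rot: [-0.001, 1.0, -0.001, 0.001]
contact_force: [2.6, -7.4, -4.0]
opening: 0.2
```

send_rows(translation=[[0,0,0],[0,0,0]], rotation=[[0,0,0],[0,0,0]], grip=[10,10])

```text
time: 12.8
eef_pos: [0.5484, -0.0937, 0.0472]
tcp_rot: [-0.0, 1.0, -0.001, 0.001]
contact_force: [2.7, -6.0, -3.2]
opening: 0.199
```

```bash
cat > rows.py <<'E'
import sys,numpy as np
# usage: cx cy r px py th_start step n : from commanded (px,py), follow the circle
cx,cy,r,px,py,t0,st,n=map(float,sys.argv[1:]);p=np.array([px,py,0]);z0=0
for i in range(int(n)):
    a=np.radians(t0-st*(i+1));q=np.array([cx+r*np.cos(a),cy+r*np.sin(a),-st*(i+1)/360*.002])
    w=(np.array([-1,1,-1])*(q-p)/.03).round(2);p=p+np.array([-1,1,-1])*w*.03;print(w.tolist(),end=', ')
    if i%5==4:print(round(t0-st*(i+1),1),p.round(4))
E
python3 rows.py .5748 -.1419 .055 .5475 -.0933 118.7 24 5
```

```text
[-0.76, 0.21, 0.0], [-0.76, -0.1, 0.01], [-0.65, -0.4, 0.0], [-0.43, -0.62, 0.01], [-0.14, -0.75, 0.0], -1.3 [ 6.297e-01 -1.431e-01 -6.000e-04]
```

send_rows(translation=[[-0.76,0.21,0.02],[-0.76,-0.1,0.01],[-0.65,-0.4,0],[-0.43,-0.62,0.01],[-0.14,-0.75,0]], rotation=[[0,0,0],[0,0,0],[0,0,0],[0,0,0],[0,0,0]], grip=[10,10,10,10,10])

```text
time: 13.42
eef_pos: [0.6302, -0.142, 0.0463]
tcp_rot: [-0.0, 1.0, 0.001, -0.001]
contact_force: [-3.5, 1.4, 1.4]
opening: 0.197
```

send_rows(translation=[[0,0,0],[0,0,0]], rotation=[[0,0,0],[0,0,0]], grip=[10,10])

```text
time: 13.68
eef_pos: [0.63, -0.143, 0.0465]
tcp_rot: [0.0, 1.0, -0.0, 0.001]
contact_force: [1.1, -0.4, 2.3]
opening: 0.201
```

```bash
python3 rows.py .5749 -.1419 .055 .6297 -.1431 -1.3 16 5;  python3 rows.py .5749 -.1419 .055 .5835 -.1962 -81.3 3 75
```

```text
[0.08, -0.51, 0.0], [0.21, -0.46, 0.01], [0.34, -0.38, -0.0], [0.43, -0.28, 0.0], [0.49, -0.14, 0.0], -81.3 [ 5.832e-01 -1.962e-01 -3.000e-04]
[0.1, -0.01, 0.0], [0.1, -0.01, 0.0], [0.1, -0.0, 0.0], [0.09, -0.0, 0.0], [0.1, 0.01, 0.0], -96.3 [ 0.5688 -0.1965  0.    ]
[0.09, 0.01, 0.0], [0.1, 0.02, 0.0], [0.09, 0.02, 0.0], [0.09, 0.03, 0.0], [0.09, 0.03, 0.01], -111.3 [ 5.550e-01 -1.932e-01 -3.000e-04]
[0.09, 0.04, -0.0], [0.09, 0.04, -0.0], [0.08, 0.05, -0.0], [0.08, 0.05, -0.0], [0.08, 0.05, -0.0], -126.3 [ 5.424e-01 -1.863e-01 -3.000e-04]
[0.08, 0.06, -0.0], [0.07, 0.06, -0.0], [0.07, 0.07, -0.0], [0.07, 0.07, 0.0], [0.06, 0.07, 0.0], -141.3 [ 5.319e-01 -1.764e-01 -3.000e-04]
[0.06, 0.08, 0.0], [0.05, 0.08, 0.0], [0.05, 0.08, 0.0], [0.04, 0.09, 0.0], [0.05, 0.08, 0.0], -156.3 [ 5.244e-01 -1.641e-01 -3.000e-04]
[0.03, 0.09, 0.0], [0.03, 0.09, 0.01], [0.03, 0.09, -0.0], [0.02, 0.1, -0.0], [0.02, 0.09, -0.0], -171.3 [ 0.5205 -0.1503 -0.0006]
[0.01, 0.1, -0.0], [0.01, 0.09, -0.0], [-0.0, 0.1, -0.0], [-0.0, 0.1, -0.0], [-0.01, 0.09, -0.0], -186.3 [ 0.5202 -0.1359 -0.0006]
[-0.01, 0.1, -
[... 371 characters left out ...]
6 -0.099  -0.0009]
[-0.07, 0.06, -0.0], [-0.08, 0.05, -0.0], [-0.08, 0.05, -0.0], [-0.09, 0.05, 0.0], [-0.09, 0.04, 0.0], -246.3 [ 0.5529 -0.0915 -0.0009]
[-0.09, 0.03, 0.0], [-0.09, 0.04, 0.0], [-0.09, 0.02, 0.0], [-0.09, 0.03, 0.0], [-0.1, 0.01, 0.0], -261.3 [ 0.5667 -0.0876 -0.0009]
[-0.09, 0.01, 0.0], [-0.1, 0.01, 0.0], [-0.09, 0.0, 0.01], [-0.1, 0.0, -0.0], [-0.09, -0.01, -0.0], -276.3 [ 0.5808 -0.0873 -0.0012]
[-0.1, -0.01, -0.0], [-0.09, -0.02, -0.0], [-0.1, -0.02, -0.0], [-0.09, -0.03, -0.0], [-0.09, -0.03, -0.0], -291.3 [ 0.5949 -0.0906 -0.0012]
[-0.09, -0.04, -0.0], [-0.08, -0.04, -0.0], [-0.09, -0.05, 0.0], [-0.08, -0.05, 0.0], [-0.08, -0.05, 0.0], -306.3 [ 0.6075 -0.0975 -0.0012]
```

send_rows(translation=[[0.08,-0.51,0],[0.21,-0.46,0.01],[0.34,-0.38,0],[0.43,-0.28,0],[0.49,-0.14,0]], rotation=[[0,0,0],[0,0,0],[0,0,0],[0,0,0],[0,0,0]], grip=[10,10,10,10,10])

```text
time: 14.3
eef_pos: [0.5822, -0.197, 0.0459]
tcp_rot: [0.0, 1.0, -0.0, 0.0]
contact_force: [0.6, 0.7, 5.1]
opening: 0.198
```

send_rows(translation=[[0.1,-0.01,0],[0.1,-0.01,0],[0.1,0,0],[0.09,0,0],[0.1,0.01,0]], rotation=[[0,0,0],[0,0,0],[0,0,0],[0,0,0],[0,0,0]], grip=[10,10,10,10,10])

```text
time: 14.92
eef_pos: [0.5684, -0.197, 0.0458]
tcp_rot: [-0.0, 1.0, -0.001, 0.0]
contact_force: [0.7, -4.5, 5.1]
opening: 0.195
```

send_rows(translation=[[0.09,0,0],[0.1,0.01,0],[0.09,0.02,0],[0.09,0.03,0],[0.09,0.03,0]], rotation=[[0,0,0],[0,0,0],[0,0,0],[0,0,0],[0,0,0]], grip=[10,10,10,10,10])

```text
time: 15.55
eef_pos: [0.5542, -0.1935, 0.0456]
tcp_rot: [-0.0, 1.0, -0.0, -0.0]
contact_force: [-0.2, -1.6, 5.5]
opening: 0.2
```

send_rows(translation=[[0.09,0.04,0],[0.09,0.04,0],[0.08,0.05,0],[0.08,0.05,0],[0.08,0.05,0]], rotation=[[0,0,0],[0,0,0],[0,0,0],[0,0,0],[0,0,0]], grip=[10,10,10,10,10])

```text
time: 16.18
eef_pos: [0.5414, -0.1863, 0.0454]
tcp_rot: [-0.0, 1.0, 0.0, -0.001]
contact_force: [-0.0, -2.8, 5.6]
opening: 0.199
```

send_rows(translation=[[0.08,0.05,0],[0.07,0.06,0],[0.07,0.07,0],[0.07,0.07,0],[0.06,0.07,0]], rotation=[[0,0,0],[0,0,0],[0,0,0],[0,0,0],[0,0,0]], grip=[10,10,10,10,10])

```text
time: 16.8
eef_pos: [0.531, -0.1762, 0.0452]
tcp_rot: [-0.0, 1.0, 0.001, -0.0]
contact_force: [1.0, -1.1, 5.6]
opening: 0.199
```

send_rows(translation=[[0.06,0.08,0],[0.05,0.08,0],[0.05,0.08,0],[0.04,0.09,0],[0.05,0.08,0]], rotation=[[0,0,0],[0,0,0],[0,0,0],[0,0,0],[0,0,0]], grip=[10,10,10,10,10])

```text
time: 17.42
eef_pos: [0.524, -0.1643, 0.0453]
tcp_rot: [0.0, 1.0, 0.0, 0.0]
contact_force: [2.1, -0.2, 2.4]
opening: 0.199
```

send_rows(translation=[[0.03,0.09,0],[0.03,0.09,0.01],[0.03,0.09,0],[0.02,0.1,0],[0.02,0.09,0]], rotation=[[0,0,0],[0,0,0],[0,0,0],[0,0,0],[0,0,0]], grip=[10,10,10,10,10])

```text
time: 18.05
eef_pos: [0.5201, -0.1508, 0.0452]
tcp_rot: [0.0, 1.0, -0.0, 0.0]
contact_force: [1.0, -0.4, 2.5]
opening: 0.194
```

send_rows(translation=[[0.01,0.1,0],[0.01,0.09,0],[0,0.1,0],[0,0.1,0],[-0.01,0.09,0]], rotation=[[0,0,0],[0,0,0],[0,0,0],[0,0,0],[0,0,0]], grip=[10,10,10,10,10])

```text
time: 18.68
eef_pos: [0.5198, -0.1364, 0.0452]
tcp_rot: [-0.0, 1.0, -0.0, -0.0]
contact_force: [1.7, -1.2, 2.0]
opening: 0.193
```

send_rows(translation=[[-0.01,0.1,0],[-0.02,0.09,0],[-0.02,0.09,0],[-0.03,0.1,0],[-0.04,0.09,0]], rotation=[[0,0,0],[0,0,0],[0,0,0],[0,0,0],[0,0,0]], grip=[10,10,10,10,10])

```text
time: 19.3
eef_pos: [0.5233, -0.1222, 0.0452]
tcp_rot: [0.0, 1.0, 0.0, -0.0]
contact_force: [1.2, -1.2, 1.6]
opening: 0.195
```

send_rows(translation=[[-0.03,0.08,0],[-0.04,0.09,0],[-0.05,0.08,0],[-0.05,0.09,0],[-0.06,0.08,0.01]], rotation=[[0,0,0],[0,0,0],[0,0,0],[0,0,0],[0,0,0]], grip=[10,10,10,10,10])

```text
time: 19.92
eef_pos: [0.5302, -0.1096, 0.045]
tcp_rot: [-0.0, 1.0, 0.0, -0.0]
contact_force: [-0.4, -1.7, 2.9]
opening: 0.204
```

send_rows(translation=[[-0.05,0.07,0],[-0.07,0.07,0],[-0.06,0.07,0],[-0.07,0.07,0],[-0.08,0.06,0]], rotation=[[0,0,0],[0,0,0],[0,0,0],[0,0,0],[0,0,0]], grip=[10,10,10,10,10])

```text
time: 20.55
eef_pos: [0.5401, -0.0993, 0.0449]
tcp_rot: [0.0, 1.0, 0.0, -0.0]
contact_force: [-0.2, -0.7, 3.6]
opening: 0.199
```

send_rows(translation=[[-0.07,0.06,0],[-0.08,0.05,0],[-0.08,0.05,0],[-0.09,0.05,0],[-0.09,0.04,0]], rotation=[[0,0,0],[0,0,0],[0,0,0],[0,0,0],[0,0,0]], grip=[10,10,10,10,10])

```text
time: 21.18
eef_pos: [0.5525, -0.0919, 0.0449]
tcp_rot: [0.0, 1.0, 0.0, -0.0]
contact_force: [-0.4, 0.1, 3.3]
opening: 0.198
```

send_rows(translation=[[-0.09,0.03,0],[-0.09,0.04,0],[-0.09,0.02,0],[-0.09,0.03,0],[-0.1,0.01,0]], rotation=[[0,0,0],[0,0,0],[0,0,0],[0,0,0],[0,0,0]], grip=[10,10,10,10,10])

```text
time: 21.8
eef_pos: [0.5663, -0.0879, 0.0448]
tcp_rot: [0.0, 1.0, 0.0, -0.0]
contact_force: [-1.3, 2.5, 4.2]
opening: 0.195
```

send_rows(translation=[[-0.09,0.01,0],[-0.1,0.01,0],[-0.09,0,0],[-0.1,0,0],[-0.09,-0.01,0]], rotation=[[0,0,0],[0,0,0],[0,0,0],[0,0,0],[0,0,0]], grip=[10,10,10,10,10])

```text
time: 22.42
eef_pos: [0.5806, -0.0877, 0.0449]
tcp_rot: [0.0, 1.0, 0.0, 0.0]
contact_force: [0.4, 4.3, 3.8]
opening: 0.198
```

send_rows(translation=[[-0.1,0.01,0],[-0.09,-0.01,0],[-0.1,-0.02,0.01],[-0.09,-0.03,0],[-0.09,-0.03,0]], rotation=[[0,0,0],[0,0,0],[0,0,0],[0,0,0],[0,0,0]], grip=[10,10,10,10,10])

```text
time: 23.05
eef_pos: [0.5946, -0.0908, 0.0446]
tcp_rot: [-0.0, 1.0, -0.0, -0.0]
contact_force: [-1.0, -0.1, 3.6]
opening: 0.2
```

send_rows(translation=[[-0.09,-0.04,0],[-0.08,-0.04,0],[-0.09,-0.05,0],[-0.08,-0.05,0],[-0.08,-0.05,0]], rotation=[[0,0,0],[0,0,0],[0,0,0],[0,0,0],[0,0,0]], grip=[10,10,10,10,10])

```text
time: 23.68
eef_pos: [0.6057, -0.0963, 0.0442]
tcp_rot: [-0.0, 1.0, 0.001, -0.002]
contact_force: [-7.0, 3.7, 5.7]
opening: 0.197
```

```bash
python3 rows.py .5749 -.1417 .055 .6075 -.0975 -306.3 3 60
```

```text
[-0.07, -0.05, 0.0], [-0.08, -0.07, 0.0], [-0.07, -0.06, 0.0], [-0.06, -0.07, 0.0], [-0.06, -0.08, 0.0], -321.3 [ 0.6177 -0.1074  0.    ]
[-0.06, -0.07, 0.0], [-0.06, -0.08, 0.0], [-0.05, -0.08, 0.0], [-0.04, -0.09, 0.0], [-0.04, -0.09, 0.01], -336.3 [ 6.252e-01 -1.197e-01 -3.000e-04]
[-0.04, -0.09, -0.0], [-0.03, -0.09, -0.0], [-0.03, -0.09, -0.0], [-0.02, -0.09, -0.0], [-0.02, -0.1, -0.0], -351.3 [ 6.294e-01 -1.335e-01 -3.000e-04]
[-0.01, -0.09, -0.0], [-0.0, -0.1, -0.0], [-0.01, -0.09, -0.0], [0.01, -0.1, 0.0], [0.0, -0.09, 0.0], -366.3 [ 6.297e-01 -1.476e-01 -3.000e-04]
[0.02, -0.1, 0.0], [0.02, -0.09, 0.0], [0.02, -0.1, 0.0], [0.03, -0.09, 0.0], [0.03, -0.09, 0.0], -381.3 [ 6.261e-01 -1.617e-01 -3.000e-04]
[0.04, -0.09, 0.0], [0.04, -0.08, 0.01], [0.04, -0.09, -0.0], [0.05, -0.08, -0.0], [0.06, -0.08, -0.0], -396.3 [ 6.192e-01 -1.743e-01 -6.000e-04]
[0.06, -0.07, -0.0], [0.06, -0.08, -0.0], [0.07, -0.07, -0.0], [0.07, -0.06, -0.0], [0.07, -0.06, -0.0], -411.3 [ 6.093e-01 -1.845e-01 -6.000e-04]
[0.08, -0.06, -0.0], [0.08, -0.06, 0.0], [0.08, -0.05, 0.0], [0.08, -0.04, 0.0], [0.09, -0.04, 0.0], -426.3 [ 0.597  -0.192  -0.0006]
[0.09, -0.04, 0.0], [0.09, -0.03, 0.0], [0.09, -0.03, 0.0], [0.09, -0.02, 0.0], [0.1, -0.02, 0.01], -441.3 [ 0.5832 -0.1962 -0.0009]
[0.09, -0.01, -0.0], [0.1, -0.0, -0.0], [0.1, -0.01, -0.0], [0.09, 0.01, -0.0], [0.1, 0.0, -0.0], -456.3 [ 0.5688 -0.1965 -0.0009]
[0.09, 0.02, -0.0], [0.1, 0.02, -0.0], [0.09, 0.02, -0.0], [0.09, 0.03, 0.0], [0.09, 0.03, 0.0], -471.3 [ 0.555  -0.1929 -0.0009]
[0.09, 0.04, 0.0], [0.09, 0.04, 0.0], [0.08, 0.04, 0.0], [0.08, 0.05, 0.0], [0.08, 0.06, 0.0], -486.3 [ 0.5424 -0.186  -0.0009]
```

Resistance rose clearly: about 7.9 N along the path, against roughly 1 N running free. The end came at about 464°, or 1.29 turns, so the tally goes to one dot. I'll hold, ease back and check the force.

send_rows(translation=[[0,0,0],[0,0,0],[0,0,0],[0,0,0]], rotation=[[0,0,0],[0,0,0],[0,0,0],[0,0,0]], grip=[10,10,10,10])

```text
time: 24.18
eef_pos: [0.6055, -0.0962, 0.0442]
tcp_rot: [-0.0, 1.0, 0.001, -0.002]
contact_force: [-4.9, 3.1, 5.3]
opening: 0.198
```

send_rows(translation=[[0.06,0.04,0],[0.06,0.04,0],[0.06,0.04,0],[0.06,0.04,0],[0,0,0]], rotation=[[0,0,0],[0,0,0],[0,0,0],[0,0,0],[0,0,0]], grip=[10,10,10,10,10])

```text
time: 24.8
eef_pos: [0.5999, -0.093, 0.0446]
tcp_rot: [-0.0, 1.0, -0.0, 0.0]
contact_force: [-3.2, -1.6, 2.8]
opening: 0.197
```

send_rows(translation=[[0,0,0],[0,0,0],[0,0,-0.6],[0,0,-0.8],[0,0,-0.8]], rotation=[[0,0,0],[0,0,0],[0,0,0],[0,0,0],[0,0,0]], grip=[30,30,30,30,45])

```text
time: 25.42
eef_pos: [0.6005, -0.0925, 0.1127]
tcp_rot: [0.0, 1.0, -0.0, 0.001]
contact_force: [0.3, -0.4, 0.3]
opening: 0.524
```

send_rows(translation=[[0.26,0.95,0],[0.26,0.95,0],[0.26,0.95,0],[0.26,0.95,0],[0.26,0.95,0]], rotation=[[0,0,0],[0,0,0],[0,0,0],[0,0,0],[0,0,0]], grip=[45,45,45,45,45])

```text
time: 26.05
eef_pos: [0.5614, 0.0511, 0.1123]
tcp_rot: [0.0, 1.0, 0.0, 0.001]
contact_force: [0.1, 0.3, 0.6]
opening: 0.528
```

```bash
python3 - <<'E'
from h import *
s=ctrl.get_state();d=save("wrist","pics/w6.png");p,q=s["eef_pos"],s["tcp_rot"];print(p,q,s["contact_force"],s["opening"])
np.savez("pics/w6s.npz",p=p,q=q)
m=cv2.inRange(cv2.cvtColor(d["image"],cv2.COLOR_BGR2HSV),(3,150,60),(14,255,255));n,l,st,ce=cv2.connectedComponentsWithStats(m)
for i in range(1,n):
  if st[i,4]>60:print(st[i],ce[i],wz(d,p,q,ce[i],.054))
cv2.imwrite("pics/w6c.png",cv2.resize(d["image"][60:360,180:540],(720,600)))
E
```

```text
[0.56139862 0.05107353 0.11227076] [5.50167472e-05 9.99999080e-01 4.69044858e-05 1.35467719e-03] [0.14864846 0.28035983 0.64041123] 0.5281486757336796
[377 166  24  36 689] [388.2946299  183.82293179] [0.53633438 0.13396509 0.054     ]
```

View pics/w6c.png

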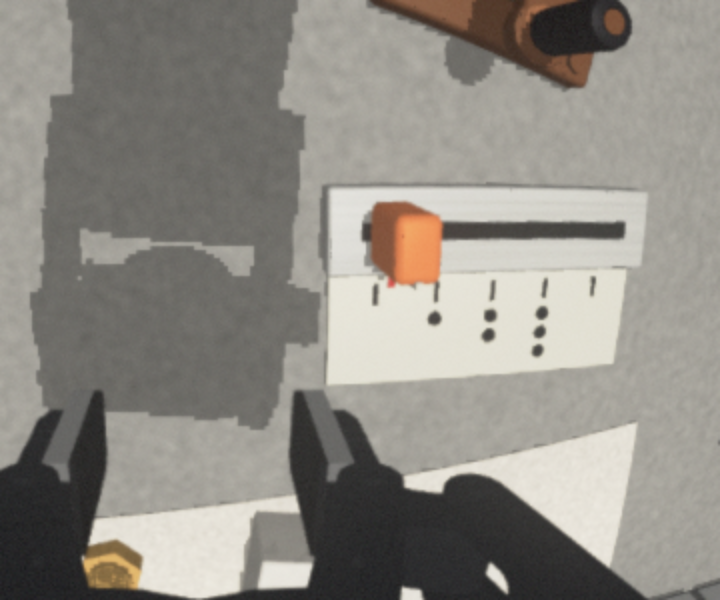

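The tally is clear of everything, with its top at (.536,.134). The one-dot tick is the second from the dotless end. Next I'll grip the tally.

send_rows(translation=[[0.28,0.92,0],[0.28,0.92,0],[0.28,0.92,0.4],[0,0,0.6],[0,0,0.6]], rotation=[[0,0,0],[0,0,0],[0,0,0],[0,0,-0.25],[0,0,-0.25]], grip=[45,45,45,45,45])

```text
time: 26.72
eef_pos: [0.5362, 0.1325, 0.0623]
tcp_rot: [-0.023, 1.0, -0.0, 0.001]
contact_force: [-0.6, -0.1, -0.4]
opening: 0.525
```

send_rows(translation=[[0,0,0.6],[0,0,0.6],[0,0,0.5],[0,0,0.3],[0,0,0]], rotation=[[0,0,0],[0,0,0],[0,0,0],[0,0,0],[0,0,0]], grip=[45,45,45,45,45])

```text
time: 27.35
eef_pos: [0.5352, 0.1328, 0.0018]
tcp_rot: [-0.022, 1.0, -0.0, -0.001]
contact_force: [-0.4, 1.3, -0.7]
opening: 0.524
```

```bash
python3 - <<'E'
from h import *
s=np.load("pics/w6s.npz");d=dict(np.load("pics/w6.npz"))
for z in(.002,.014):
  for x,y in((375,295),(436,291),(492,290),(545,288),(592,286)):print(z,wz(d,s["p"],s["q"],(180+x/2,60+y/2),z).round(4))
E
```

```text
0.002 [0.5698 0.1339 0.002 ]
0.002 [0.5678 0.1645 0.002 ]
0.002 [0.5672 0.1947 0.002 ]
0.002 [0.5659 0.2255 0.002 ]
0.002 [0.5646 0.2554 0.002 ]
0.014 [0.5664 0.1303 0.014 ]
0.014 [0.5645 0.1597 0.014 ]
0.014 [0.5639 0.1886 0.014 ]
0.014 [0.5627 0.2181 0.014 ]
0.014 [0.5614 0.2468 0.014 ]
```

send_rows(translation=[[0,0,0],[0,0,0],[0,0,0],[0,0,0],[0,0,0]], rotation=[[0,0,0],[0,0,0],[0,0,0],[0,0,0],[0,0,0]], grip=[10,10,10,10,10], squeeze=25)

```text
time: 27.98
eef_pos: [0.5364, 0.1331, 0.0035]
tcp_rot: [-0.022, 1.0, 0.0, 0.001]
contact_force: [-0.8, 1.6, 5.1]
opening: 0.228
```

send_rows(translation=[[0,0.23,0],[0,0.23,0],[0,0.23,0],[0,0.23,0],[0,0,0]], rotation=[[0,0,0],[0,0,0],[0,0,0],[0,0,0],[0,0,0]], grip=[10,10,10,10,10])

```text
time: 28.6
eef_pos: [0.5353, 0.1608, 0.0035]
tcp_rot: [-0.022, 1.0, 0.0, 0.001]
contact_force: [-1.2, 0.4, 5.2]
opening: 0.223
```

send_rows(translation=[[0,0,0],[0,0,0],[0,0,0],[0,0,-0.6],[0,0,-1]], rotation=[[0,0,0],[0,0,0],[0,0,0],[0,0,0],[0,0,0]], grip=[40,40,40,40,40])

```text
time: 29.22
eef_pos: [0.5336, 0.1603, 0.0509]
tcp_rot: [-0.022, 1.0, -0.0, -0.001]
contact_force: [0.5, -0.2, 0.7]
opening: 0.466
```

send_rows(translation=[[0,0,-1],[0,-0.5,-1],[0,-1,0],[0,-1,0],[0,-1,0]], rotation=[[0,0,0],[0,0,0],[0,0,0],[0,0,0],[0,0,0]], grip=[40,40,40,40,40])

```text
time: 29.85
eef_pos: [0.5395, 0.0547, 0.1123]
tcp_rot: [-0.022, 1.0, -0.0, 0.001]
contact_force: [0.0, 0.2, -0.3]
opening: 0.47
```

```bash
python3 - <<'E'
from h import *
s=ctrl.get_state();d=save("wrist","pics/w7.png");t=save("scene","pics/s7.png");p,q=s["eef_pos"],s["tcp_rot"];print(s["time"],p,s["contact_force"],s["opening"])
m=cv2.inRange(cv2.cvtColor(d["image"],cv2.COLOR_BGR2HSV),(3,150,60),(14,255,255));n,l,st,ce=cv2.connectedComponentsWithStats(m)
for i in range(1,n):
  if st[i,4]>60:print(st[i],ce[i],wz(d,p,q,ce[i],.054))
a=cv2.resize(d["image"][80:260,260:500],(400,300),interpolation=2);b=cv2.resize(t["image"][165:225,275:355],(400,300),interpolation=2);c=cv2.resize(t["image"][190:265,190:290],(400,300),interpolation=2)
cv2.imwrite("pics/f.png",np.vstack([np.hstack([a,b]),np.hstack([c,c*0])]))
E
```

```text
29.85 [0.53947945 0.05465767 0.11227758] [ 0.03391669  0.18826497 -0.31972677] 0.4700008520547481
[400 199  24  33 607] [411.44975288 215.42009885] [0.53486188 0.15973664 0.054     ]
```

View pics/f.png

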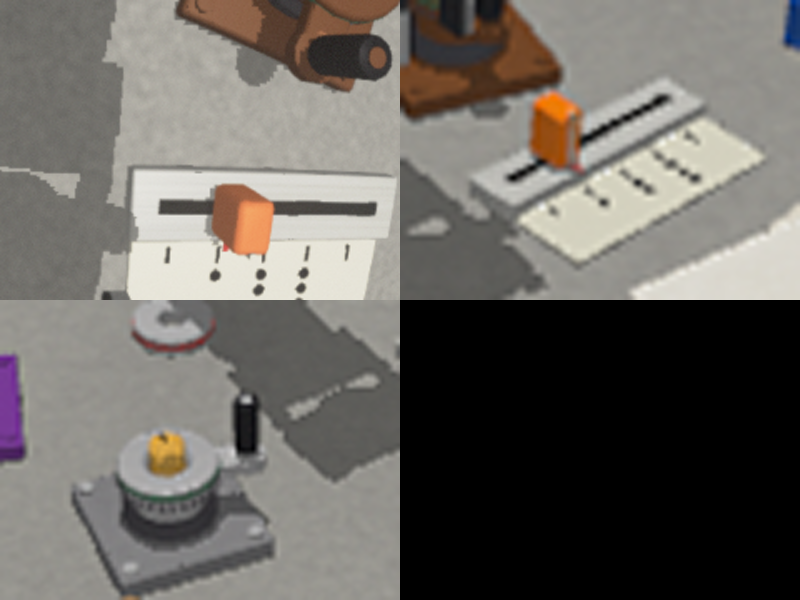

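The tally's red pointer sits at the one-dot tick. The gauge's knob stays where it was released, and the gripper is clear of everything. Handing in.

```bash
python3 -c "
from plant import ticket;print(ticket.sign_off())"
```

```text
the job is handed in; nothing more can be done
None
```

I cranked the green-banded gauge to the end of its thread, set the orange tally at the one-dot mark, and handed the job in at about 30 s. No verdict is reported, so success is judged only by my own checks.

- **Cranking:** The gauge made about 464°, or 1.29 turns. At the end the resistance rose from about 1 N to about 7.9 N, and was still about 5.8 N after a 0.5 s hold. I estimate a stud twist of roughly 0.11 to 0.16 rad. I then eased back and let go.
- **Tally:** I slid the block 27.7 mm to the one-dot mark. The last pictures show its red pointer at the one-dot tick, within about 3 mm by eye.
- **At hand-in:** The gripper was open and clear, with force near zero, and the knob still stood at the end-of-thread angle. I moved none of the other things knowingly, but I did not re-measure their positions.

**What disagreed:**
- **Reported TCP:** The fingers first touched the 78 mm stud top at a reported TCP height of 47.5 mm, so the real tips were about 30 mm above it. I set the knob and tally grip heights by that offset. The tally grip then showed about 5 N upward, perhaps a fingertip on the track, which did not fit the offset.
- **Turns left:** Before cranking, touching the ring top suggested 1.15 turns remained, against the 1.29 I felt. Both round to one.

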